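# Tighten a bearing lock ring with the pin spanner

## Task

Take the blue-handled pin spanner from its stand, seat both of its prongs fully in the two holes of the brass lock ring, and turn the ring clockwise (seen from above) until it is fully home against its stop. Work gently: stop as soon as the ring comes up hard, and do not press hard on it. Then lift the spanner off, put it back upright in its stand with both prongs down in the sockets, and leave the other tools on the bench where they lie.

Things in the scene. Friction and masses are not known exactly. Their poses are not given: they have to be found in the camera images.
- spanner_grip (a point): Centre of the pin spanner's blue handle bar: 62 mm long (along this point's y), 14 mm thick (x), 22 mm high, on top of a 12 mm steel shaft. The spanner stands upright; the flat underside of its bridge is 61 mm and its prong tips 70 mm below this point. A half turn about z makes no difference.
- ring_face (a point): Centre of the top face of the brass lock ring (60 mm in diameter, 12 mm high), 50 mm above the bench, z up. The x and y axes are those of the fixed grey mount (100 mm disc) under it, not the ring's. Two round through holes, 7 mm in diameter, lie 20 mm either side of the axis. Prongs resting on the face, not in the holes, hold the spanner 9 mm too high.
- lock_ring (a joint): Turn of the ring in rad, clockwise from above: starts at 0.1 to 0.45; hard stop (fully home) at 1.0. Friction 0.2 N m; stays where left. Its zero is not reported, so look or feel for the holes: their line stands c - q counter-clockwise from ring_face's y axis, q this value, c unknown within +-0.4. The spanner must never load the ring with over 70 N; 0.6 N m (30 N) at the stop is plenty.
- spanner: The whole pin spanner, 0.11 to 0.18 kg. Origin midway between its prong tips, y from prong to prong, z up along the shaft. A steel bridge (56 mm along y, 16 mm along x, 8 mm high) carries two round steel prongs pointing down, 5 mm in diameter, round-nosed, 9 mm long, 20 mm either side of the shaft's axis.
- stand_top (a point): Centre of the top face of the fixed grey spanner stand, 30 mm above the bench: a block 36 mm along x, 84 mm along y, on a 52 x 100 mm foot. Two square sockets, 10 x 10 mm, 16 mm deep, lie 20 mm either side along y. The parked spanner's prongs hang in them, its bridge rests on the top face and spanner_grip is 61 mm above this point.
- pliers_teal_a: Small teal-handled pliers lying on the bench, 121 mm long. A bystander.
- mini_cutter: Yellow-handled stripping pliers lying on the bench, 120 mm long. A bystander.
- tape_1: Small black roll of tape, 55 mm in diameter, 19 mm high, lying on the bench. A bystander.
Not all that is in view belongs to the job. What is meant by the spanner is not orange or purple, and is the larger of those in its own colour.

How it is judged:
By the outcome, as a careful person would: the job done as asked, in the order asked, and still so for the second after the job is handed in, with the robot touching nothing.
It also fails if it takes over 67 s, if anything falls off the work surface, if the arm or the gripper's body presses on something with over 40 N, if the wrist force passes 120 N, or if a joint passes its speed limit or range.

## Robot

A 6-joint arm with a two-finger parallel gripper is mounted at the origin on a cart in front of the work surface, level with it; the furniture and walls round the work are solid. World frame = base frame: x ahead of the robot, y to its left, z up, the work surface at z = 0. Lengths are in m, angles in rad, forces in N, time in s.
With the tool pointing down it reaches from about 0.375 to 0.9 m from the base axis. Payload 3.1 kg.
Tool frame: the origin (TCP) lies at the very end of the fingers, on their centre line; the grasp point (between the pads) lies 19 mm behind it; z points along the fingers, y is the line along which they close (so a half turn about z gives the same grasp; the last joint's range is limited). The gripper opens to 87 mm and grips with 3 to 60 N. Pads are 19 mm wide; open, the fingers measure 117 mm over their backs; the gripper's body (75 mm by 190 mm) begins 51 mm behind the grasp point.
Start: joints at [1.137, 0.527, 1.433, -0, 1.181, -0.178], TCP at [0.157, 0.605, 0.195] pointing down, gripper open.
Joint ranges: [-3.08, 3.08], [-0.75, 2.2], [0.22, 2.44], [-1.43, 4.57], [0, 2.65], [-2.85, 2.85]. Speed limits (rad/s): [2.79, 2.79, 3.14, 3.14, 3.14, 3.14].

## Interface

Orientations are given as a unit quaternion [x, y, z, w].
In Python, from rig import status, viewer, robot gives the robot as it stands.
- The arm moves only by the tool arm_command, never from a script. Its arguments are lists of equal length, an entry for each row: "delta_rot": the turn, a rotation vector about the tool's x, y, z in degrees, a list of three; "delta_pos": the shift along the tool's x, y, z in m, a list of three; "gripper": the closure, from -1 (fully open) to 1 (shut). In form: {"delta_rot": [[rx, ry, rz], ...], "delta_pos": [[dx, dy, dz], ...], "gripper": [gripper, ...]}. A call has 1 to 12 rows; each row is the pose to reach, as a shift and turn from the pose commanded when the call began, along the tool's axes at that moment; what a row does not reach only later rows make up. A row lasts 1/12 s, in which the tool goes at most 41.7 mm and 7.16 degrees, less where a joint would pass 70% of its speed; a pose out of reach is approached as far as the arm can. A call with a gripper value outside its range is refused whole. The fingers move at their own pace and stop on an object; "grip_force" is the grip in N (left out, the last holds). Time passes only in rows, so rows that repeat a pose let the fingers close. It gives the time, the measured TCP pose, the force, the opening and the grip force at its end, in the units of the state.
- status.get_obs(): the state, without advancing time (a new reading comes with each control period).
- viewer.camera(name): name is "scene" or "top" or "wrist"; returns a dict with "pixels" (384x512x3 uint8, blue, green, red), "fx", "fy", "cx", "cy" (pixels), "pose" (4x4, takes a point from camera to world coordinates); the wrist camera has in their place "mount" (4x4, takes a point from camera to tool coordinates, whose origin is the TCP and whose axes are the flange's). Camera axes: x right, y down, z forward; pixel columns grow to the right and rows downward; lengths in m; the calibration is good to about 2 mm. A picture is of the moment at which its call begins: read the wrist's pose just before it. There is no depth.
- robot.hand_in(): hands the job in; it is judged then, once.
The state is a dict: "time": time; "q": joint angles; "joint_velocities": joint speeds; "joint_torque": joint torques, N m; "position": TCP position; "tool_rot": TCP orientation; "ft_force": force on the tool from outside, world axes, zero at the start; "moment": the same for the moment, N m; "grip_width": finger opening in m; "grip_force": force on a finger pad.
Only numpy, scipy, OpenCV 4.12 (cv2) and the standard library are available. Lean on these libraries where they do the work, as an engineer would, in place of code of your own. Each camera call takes 0.05 s, during which the arm holds its last target. There are 200 camera calls.

## Working session

There is one attempt and no reset: what is moved stays moved. The work goes in short steps, Python scripts to look and compute and a tool call to move; the robot and the scene stay as the last step left them, time stands still between calls to the robot, and variables do not carry over. Pictures are saved under pics/ and viewed, at most 10 in all, crops included, and the job is handed in when it is done.

Besides the shell and the picture viewer there is one more tool, called after "Request:" as a command line: name --argument value ..., lists and objects as JSON in quotes. arm_command: Moves the arm, as the interface text tells. Its arguments: {"type":"object","properties":{"delta_rot":{"type":"array","items":{"type":"array","items":{"type":"number"}}},"delta_pos":{"type":"array","items":{"type":"array","items":{"type":"number"}}},"gripper":{"type":"array","items":{"type":"number"}},"grip_force":{"type":"number"}},"required":["delta_rot","delta_pos","gripper"]}

```bash
mkdir -p pics; python3 - <<'E'
from rig import status, viewer
import cv2,numpy as np
o=status.get_obs()
print({k:np.round(v,3) for k,v in o.items()})
ims=[]
for n in ("top","scene"):
    c=viewer.camera(n); np.save(f"pics/{n}.npy",c,allow_pickle=True)
    ims.append(c["pixels"]); print(n,c["fx"],c["fy"],c["cx"],c["cy"],np.round(c["pose"],3).tolist())
    cv2.imwrite(f"pics/{n}1.png",cv2.resize(c["pixels"],(800,600)))
E
```

```text
{'time': np.float64(0.0), 'q': array([ 1.137,  0.528,  1.434, -0.   ,  1.181, -0.178]), 'joint_velocities': array([-0.   ,  0.   ,  0.002,  0.001,  0.001,  0.002]), 'joint_torque': array([  0.   , -44.003, -17.66 ,   0.063,   0.058,  -0.   ]), 'position': array([0.157, 0.604, 0.194]), 'tool_rot': array([ 0.127,  0.992, -0.001, -0.   ]), 'ft_force': array([-0.219,  0.591,  0.066]), 'moment': array([ 0.016, -0.019,  0.037]), 'grip_force': np.float64(0.0), 'grip_width': np.float64(0.087)}
top 449.33003740110547 449.33003740110547 258.51399243883367 189.96857987990586 [[0.008, -0.998, 0.067, 0.381], [-1.0, -0.008, -0.002, -0.043], [0.003, -0.067, -0.998, 1.33], [0.0, 0.0, 0.0, 1.0]]
scene 486.6995067837121 486.6995067837121 247.1039160441048 195.70624809513887 [[0.621, -0.428, 0.656, -0.477], [-0.783, -0.334, 0.524, -0.798], [-0.005, -0.84, -0.542, 0.858], [0.0, 0.0, 0.0, 1.0]]
```

View pics/top1.png

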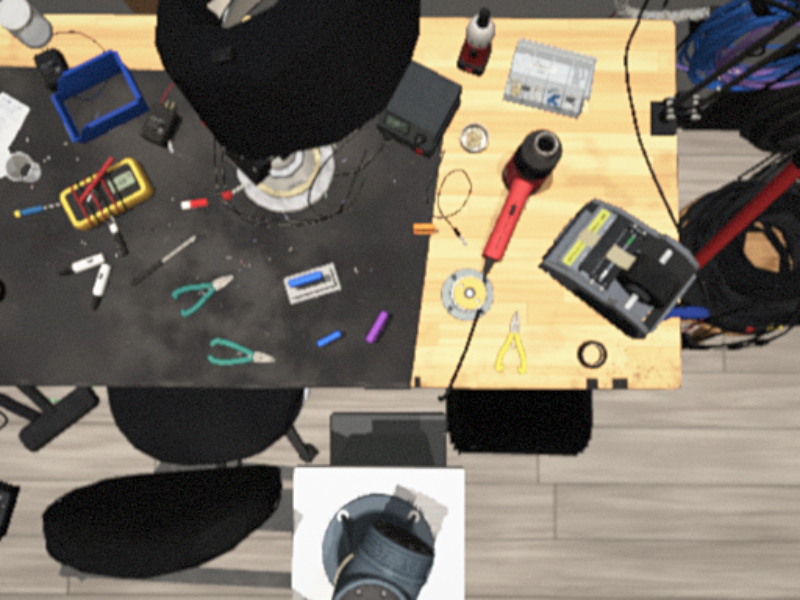

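View pics/scene1.png

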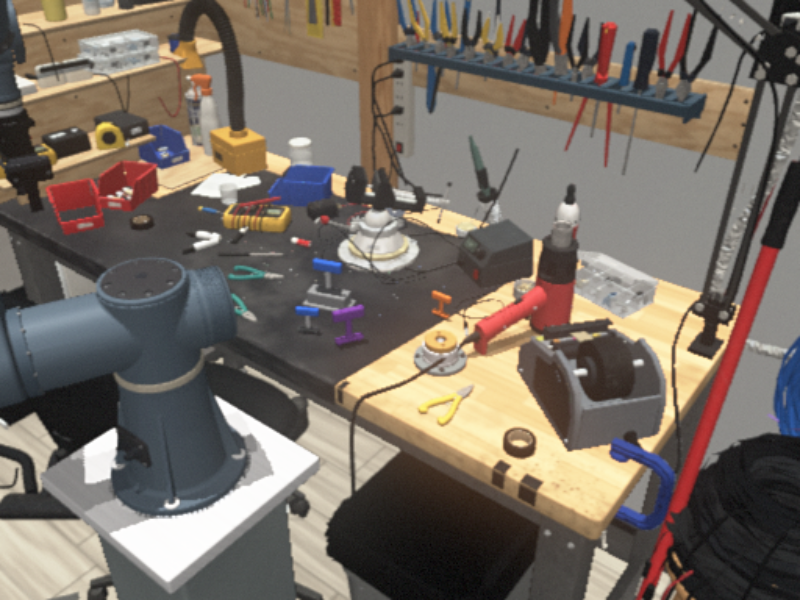

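The top view shows the spanner's blue handle in its stand at about (306,280) in the 800x600 image, and the ring on its mount at (467,293). A smaller blue decoy is at (330,338), with the orange and purple ones nearby. The red gun lies about 50 mm beyond the ring.

```bash
cat > h.py <<'E'
import numpy as np,cv2
from scipy.spatial.transform import Rotation as R
from rig import status,viewer
def ray(c,T,uv,z):
    d=T[:3,:3]@np.array([(uv[0]-c["cx"])/c["fx"],(uv[1]-c["cy"])/c["fy"],1]); o=T[:3,3]
    return o+d*(z-o[2])/d[2]
def hsv(c): return cv2.cvtColor(c["pixels"],cv2.COLOR_BGR2HSV)
def blobs(m,amin=20):
    cs,_=cv2.findContours(m,cv2.RETR_EXTERNAL,cv2.CHAIN_APPROX_NONE)
    return sorted([k for k in cs if cv2.contourArea(k)>=amin],key=cv2.contourArea,reverse=True)
def wrist():
    o=status.get_obs(); c=viewer.camera("wrist")
    T=np.eye(4);T[:3,:3]=R.from_quat(o["tool_rot"]).as_matrix();T[:3,3]=o["position"]
    return c,T@np.array(c["mount"]),o,T
E
python3 - <<'E'
from h import *
c=np.load("pics/top.npy",allow_pickle=True).item();T=np.array(c["pose"]);H=hsv(c)
for nm,lo,hi,z in(("blue",(100,120,80),(125,255,255),.102),("brass",(18,90,120),(32,255,255),.05)):
    for k in blobs(cv2.inRange(H,lo,hi),15)[:8]:
        (u,v),wh,a=cv2.minAreaRect(k); bx=cv2.boxPoints(((u,v),wh,a))
        P=np.array([ray(c,T,b,z)[:2] for b in bx]); e=P[1]-P[0]; f=P[2]-P[1]
        l=e if np.hypot(*e)>np.hypot(*f) else f
        print(nm,round(u),round(v),np.round(wh,1),ray(c,T,(u,v),z).round(3),"len",np.hypot(*l).round(3),"yaw",np.degrees(np.arctan2(l[1],l[0])).round(1))
c,T,o,TT=wrist();print(np.round(c["mount"],3).tolist(),c["fx"],R.from_quat(o["tool_rot"]).as_matrix().round(2).tolist())
E
```

```text
blue 474 11 [24.2 58.6] [ 0.974 -0.649  0.102] len 0.169 yaw -64.6
blue 60 60 [43.8 52.3] [0.822 0.511 0.102] len 0.145 yaw -62.0
blue 495 45 [10.1 37. ] [ 0.876 -0.705  0.102] len 0.105 yaw -70.9
blue 440 200 [ 7. 27.] [ 0.441 -0.541  0.102] len 0.074 yaw -89.5
blue 195 179 [ 5.2 21.2] [0.492 0.129 0.102] len 0.058 yaw -73.5
blue 210 216 [ 4.9 17. ] [0.39  0.086 0.102] len 0.046 yaw -62.9
blue 20 134 [ 3.9 13.3] [0.611 0.615 0.102] len 0.037 yaw -76.7
blue 457 54 [ 4.9 10.2] [ 0.85  -0.598  0.102] len 0.029 yaw -75.3
brass 357 55 [148.4  88.2] [ 0.862 -0.329  0.05 ] len 0.436 yaw -90.4
brass 377 126 [ 46.3 103.2] [ 0.654 -0.386  0.05 ] len 0.3 yaw -82.8
brass 346 195 [80.5 40.1] [ 0.453 -0.294  0.05 ] len 0.229 yaw -131.4
brass 300 128 [44.  61.4] [ 0.646 -0.163  0.05 ] len 0.179 yaw -7.1
brass 363 226 [ 43.  144.3] [ 0.366 -0.343  0.05 ] len 0.412 yaw -89.0
brass 68 26 [34. 71.] [0.942 0.517 0.05 ] len 0.208 yaw -89.5
brass 294 35 [69.6 41.1] [ 0.921 -0.146  0.05 ] len 0.205 yaw -127.9
brass 32 31 [65.5 21.1] [0.926 0.619 0.05 ] len 0.192 yaw -92.6
[[0.0, -0.97, -0.242, 0.067], [1.0, 0.0, -0.0, 0.0], [0.0, -0.242, 0.97, -0.188], [0.0, 0.0, 0.0, 1.0]] 295.6325303826419 [[-0.97, 0.25, -0.0], [0.25, 0.97, -0.0], [0.0, -0.0, -1.0]]
```

Request:
arm_command --delta_rot '[[0,0,5],[0,0,10],[0,0,15],[0,0,20],[0,0,25],[0,0,30],[0,0,35],[0,0,40],[0,0,45],[0,0,50],[0,0,55],[0,0,59]]' --delta_pos '[[-0.03,-0.025,-0.002],[-0.06,-0.05,-0.004],[-0.09,-0.075,-0.006],[-0.12,-0.1,-0.006],[-0.15,-0.125,-0.006],[-0.18,-0.15,-0.006],[-0.21,-0.175,-0.006],[-0.24,-0.2,-0.006],[-0.27,-0.225,-0.006],[-0.3,-0.25,-0.006],[-0.33,-0.275,-0.006],[-0.35,-0.295,-0.006]]' --gripper '[-1,-1,-1,-1,-1,-1,-1,-1,-1,-1,-1,-1]' --grip_force 40

```text
time: 1.15
position: [0.4239, 0.2287, 0.2014]
tool_rot: [0.601, 0.799, 0.0, 0.001]
ft_force: [-0.5, 0.1, -0.3]
grip_width: 0.0867
grip_force: 0.0
```

Request:
arm_command --delta_rot '[[0,0,0],[0,0,0],[0,0,0],[0,0,0],[0,0,0],[0,0,0],[0,0,0]]' --delta_pos '[[-0.025,0.008,0],[-0.05,0.016,0],[-0.075,0.024,0],[-0.1,0.032,0],[-0.115,0.037,0],[-0.115,0.037,0],[-0.115,0.037,0]]' --gripper '[-1,-1,-1,-1,-1,-1,-1]'

```text
time: 1.73
position: [0.4897, 0.1307, 0.2011]
tool_rot: [0.6, 0.8, -0.0, -0.001]
ft_force: [-0.3, 0.2, -0.1]
grip_width: 0.087
grip_force: 0.0
```

```bash
python3 - <<'E'
from h import *
c,T,o,TT=wrist();H=hsv(c);print(o["position"])
cv2.imwrite("pics/w1.png",c["pixels"])
for k in blobs(cv2.inRange(H,(100,120,60),(125,255,255)),100)[:4]:
    (u,v),wh,a=cv2.minAreaRect(k); P=np.array([ray(c,T,b,.102) for b in cv2.boxPoints(((u,v),wh,a))])
    L=np.c_[P,np.ones(4)]@np.linalg.inv(TT).T
    print(np.round([u,v,*wh],1),"world",P.mean(0).round(4),"tool",L[:,:3].round(4).tolist())
E
```

```text
[0.48974948 0.13074526 0.20105517]
[266.3 189.5  61.1  14.1] world [0.4932 0.1331 0.102 ] tool [[0.0322, -0.0037, 0.0991], [0.0326, 0.01, 0.0991], [-0.0298, 0.0122, 0.099], [-0.0302, -0.0022, 0.099]]
[171.  188.9  39.9  12.4] world [0.4019 0.1074 0.102 ] tool [[0.0199, -0.101, 0.0992], [0.0235, -0.0891, 0.0991], [-0.0155, -0.0804, 0.0991], [-0.0192, -0.0926, 0.0991]]
```

View pics/w1.png

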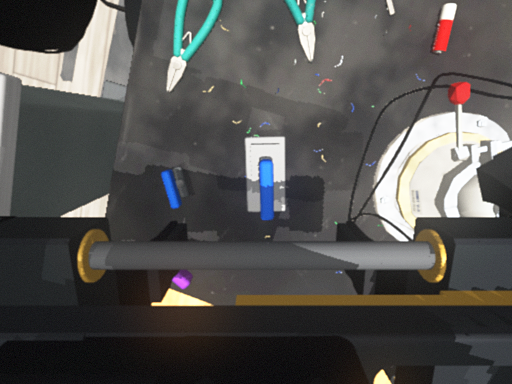

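The wrist view shows the handle at (266,190), on axis and 62 x 14 mm. It is 1 mm and 4 mm off the tool axis and turned by about 1.7°.

Request:
arm_command --delta_rot '[[0,0,-1.7],[0,0,-1.7],[0,0,-1.7],[0,0,-1.7],[0,0,-1.7],[0,0,-1.7],[0,0,-1.7],[0,0,-1.7],[0,0,-1.7],[0,0,-1.7],[0,0,-1.7],[0,0,-1.7]]' --delta_pos '[[0.001,0.004,0],[0.001,0.004,0.01],[0.001,0.004,0.03],[0.001,0.004,0.05],[0.001,0.004,0.07],[0.001,0.004,0.09],[0.001,0.004,0.105],[0.001,0.004,0.115],[0.001,0.004,0.122],[0.001,0.004,0.127],[0.001,0.004,0.129],[0.001,0.004,0.129]]' --gripper '[-1,-1,-1,-1,-1,-1,-1,-1,-1,-1,-1,-1]'

```text
time: 2.78
position: [0.4934, 0.1336, 0.0724]
tool_rot: [0.587, 0.81, 0.0, 0.0]
ft_force: [0.4, 0.6, -0.8]
grip_width: 0.0875
grip_force: 0.0
```

Request:
arm_command --delta_rot '[[0,0,0],[0,0,0],[0,0,0],[0,0,0],[0,0,0],[0,0,0],[0,0,0],[0,0,0],[0,0,0],[0,0,0]]' --delta_pos '[[0,0,0],[0,0,0],[0,0,0],[0,0,0],[0,0,0],[0,0,0],[0,0,0],[0,0,0],[0,0,0],[0,0,0]]' --gripper '[-0.3,0,0.2,0.4,0.6,0.8,1,1,1,1]' --grip_force 40

```text
time: 3.62
position: [0.4933, 0.1333, 0.0723]
tool_rot: [0.587, 0.81, -0.0, -0.0]
ft_force: [0.3, 0.5, 0.1]
grip_width: 0.0283
grip_force: 0.0
```

Request:
arm_command --delta_rot '[[0,0,0],[0,0,0],[0,0,0],[0,0,0],[0,0,0],[0,0,0]]' --delta_pos '[[0,0,0],[0,0,0],[0,0,0],[0,0,0],[0,0,0],[0,0,0]]' --gripper '[1,1,1,1,1,1]'

```text
time: 4.12
position: [0.4933, 0.1333, 0.0723]
tool_rot: [0.587, 0.81, -0.0, -0.0]
ft_force: [0.0, 0.6, 0.3]
grip_width: 0.0125
grip_force: 40.0
```

Request:
arm_command --delta_rot '[[0,0,0],[0,0,0],[0,0,0],[0,0,0],[0,0,0],[0,0,0],[0,0,0],[0,0,0],[0,0,0]]' --delta_pos '[[0,0,-0.004],[0,0,-0.01],[0,0,-0.02],[0,0,-0.04],[0,0,-0.06],[0,0,-0.085],[0,0,-0.11],[0,0,-0.128],[0,0,-0.128]]' --gripper '[1,1,1,1,1,1,1,1,1]'

```text
time: 4.87
position: [0.4963, 0.1336, 0.2051]
tool_rot: [0.587, 0.81, 0.003, 0.004]
ft_force: [0.7, -0.3, -1.7]
grip_width: 0.0127
grip_force: 40.0
```

Request:
arm_command --delta_rot '[[0,0,0],[0,0,0],[0,0,0],[0,0,0],[0,0,0],[0,0,0],[0,0,0],[0,0,0],[0,0,0],[0,0,0],[0,0,0],[0,0,0]]' --delta_pos '[[-0.02,-0.007,0],[-0.05,-0.017,0],[-0.085,-0.029,0],[-0.12,-0.041,0],[-0.155,-0.053,0],[-0.19,-0.065,0],[-0.225,-0.077,0],[-0.26,-0.089,0],[-0.295,-0.101,0],[-0.32,-0.11,0],[-0.34,-0.118,0],[-0.34,-0.118,0]]' --gripper '[1,1,1,1,1,1,1,1,1,1,1,1]'

```text
time: 5.87
position: [0.4868, -0.2312, 0.1999]
tool_rot: [0.589, 0.808, -0.001, 0.001]
ft_force: [0.3, 0.4, -1.9]
grip_width: 0.0122
grip_force: 40.0
```

```bash
python3 - <<'E'
from h import *
c,T,o,TT=wrist();H=hsv(c);print(o["position"],o["grip_width"],o["ft_force"])
np.save("pics/w2.npy",(c,T,TT),allow_pickle=True) if 0 else None
import pickle;pickle.dump((c,T,TT),open("pics/w2.pkl","wb"))
cv2.imwrite("pics/w2.png",c["pixels"])
E
```

```text
[ 0.48675732 -0.23121885  0.19985939] 0.012186379141593266 [ 0.30839341  0.38917498 -1.862844  ]
```

View pics/w2.png

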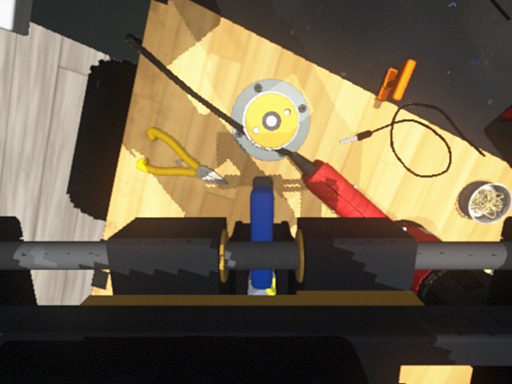

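The ring is at (271,121) in the wrist view, with spots that look like holes near (257,128) and (285,113). I'll crop and measure.

```bash
python3 - <<'E'
from h import *
import pickle
c,T,TT=pickle.load(open("pics/w2.pkl","rb"))
p=c["pixels"][65:175,215:325]; cv2.imwrite("pics/w2c.png",cv2.resize(p,(770,770),interpolation=cv2.INTER_CUBIC)[85:685])
k=blobs(cv2.inRange(hsv(c)[65:175,215:325],(20,60,120),(33,255,255)),200)
for q in k[:2]:
    e=cv2.fitEllipse(cv2.convexHull(q)+np.array([215,65])); print(np.round(e[0],1),np.round(e[1],1),ray(c,T,e[0],.05).round(4))
E
```

```text
[296.5 107.2] [ 91.4 187.6] [ 0.4971 -0.1411  0.05  ]
[271.1 120. ] [53.1 54.3] [ 0.475  -0.1625  0.05  ]
```

View pics/w2c.png

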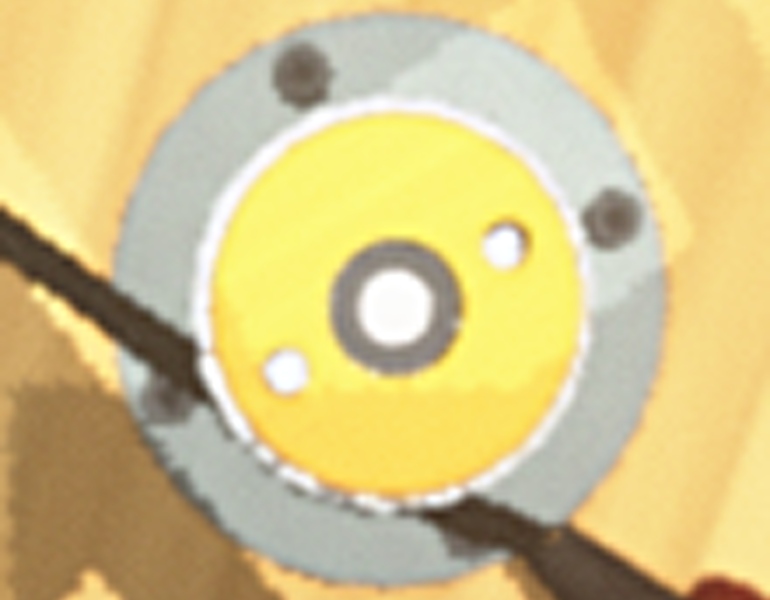

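```bash
python3 - <<'E'
from h import *
import pickle
c,T,TT=pickle.load(open("pics/w2.pkl","rb"))
off=np.array([215,65]); f=lambda x,y:np.array([(x+.5)/7-.5,(y+85.5)/7-.5])+off
a,b,hub=[ray(c,T,f(*p),.05) for p in((506,244),(287,371),(396,307))]
bolts=[ray(c,T,f(*p),.02) for p in((302,75),(612,217),(167,400))]
Ti=np.linalg.inv(TT)
for p in(a,b,(a+b)/2,hub,*bolts): print(p.round(4),(Ti[:3,:3]@p+Ti[:3,3]).round(4))
d=a-b;dt=Ti[:3,:3]@d;print("sep",np.hypot(*d[:2]),"yaw",np.degrees(np.arctan2(d[1],d[0])),"tool",np.degrees(np.arctan2(dt[1],dt[0])))
# held spanner handle top, at tool z = -.019-.011
k=blobs(cv2.inRange(hsv(c),(100,120,60),(125,255,255)),100)
for q in k[:2]: print(cv2.minAreaRect(q))
E
```

```text
[ 0.4886 -0.1487  0.05  ] [0.0784 0.0271 0.1496]
[ 0.4618 -0.1778  0.05  ] [ 0.0589 -0.0074  0.1497]
[ 0.4752 -0.1632  0.05  ] [0.0686 0.0099 0.1497]
[ 0.4752 -0.1631  0.05  ] [0.0688 0.0099 0.1497]
[ 0.4492 -0.1318  0.02  ] [ 0.1067 -0.0052  0.1796]
[ 0.5064 -0.1373  0.02  ] [0.0838 0.0476 0.1796]
[ 0.443  -0.1898  0.02  ] [ 0.0533 -0.0289  0.1797]
sep 0.03959264362069625 yaw 47.2990597684231 tool 60.561862268168575
((261.5, 214.5), (53.0, 21.0), 90.0)
((261.0, 278.5), (19.0, 22.0), 90.0)
```

```bash
python3 - <<'E'
from h import *
import pickle
c,T,TT=pickle.load(open("pics/w2.pkl","rb"));Ti=np.linalg.inv(TT)
m=cv2.inRange(hsv(c),(95,80,30),(130,255,255))
col=[np.where(m[:,u])[0] for u in(257,261,265)]
for r in col: r=r[(r>160)&(r<310)];print(r.min(),r.max())
z=TT[2,3]+.030
for v,zz in((col[1][(col[1]>160)].min()-.5,z-.022),(289,z)):
    p=ray(c,T,(261.5,v),zz);print((Ti[:3,:3]@p+Ti[:3,3]).round(4))
# gun heights
t=np.load("pics/top.npy",allow_pickle=True).item();s=np.load("pics/scene.npy",allow_pickle=True).item()
def P(c):
    M=np.linalg.inv(np.array(c["pose"]))[:3];K=np.array([[c["fx"],0,c["cx"]],[0,c["fy"],c["cy"]],[0,0,1]]);return K@M
for a,b in(((495,255),(482,340)),((528,178),(548,290)),((545,143),(562,230)),((545,262),(523,360)),((630,335),(570,440))):
    X=cv2.triangulatePoints(P(t),P(s),np.array(a)*.64,np.array(b)*.64)[:,0];print((X[:3]/X[3]).round(3))
E
```

```text
187 288
187 288
187 288
[ 0.028  -0.0007 -0.0081]
[-0.03   -0.0007 -0.0299]
[ 0.546 -0.213  0.029]
[ 0.679 -0.267  0.094]
[ 0.706 -0.271  0.213]
[ 0.534 -0.307  0.032]
[ 0.401 -0.466  0.027]
```

Request:
arm_command --delta_rot '[[0,0,5.5],[0,0,11],[0,0,16.5],[0,0,22],[0,0,27.5],[0,0,33],[0,0,38.5],[0,0,44],[0,0,49.5],[0,0,55],[0,0,60.5],[0,0,60.5]]' --delta_pos '[[0.007,0.001,0],[0.014,0.002,0],[0.021,0.003,0],[0.028,0.004,0],[0.035,0.005,0.01],[0.042,0.006,0.02],[0.049,0.007,0.03],[0.056,0.008,0.04],[0.063,0.009,0.05],[0.0686,0.0099,0.06],[0.0686,0.0099,0.07],[0.0686,0.0099,0.07]]' --gripper '[1,1,1,1,1,1,1,1,1,1,1,1]'

```text
time: 6.92
position: [0.4728, -0.1555, 0.1285]
tool_rot: [0.915, 0.404, -0.002, -0.002]
ft_force: [-0.6, -0.3, -1.3]
grip_width: 0.0125
grip_force: 40.0
```

Request:
arm_command --delta_rot '[[0,0,0],[0,0,0],[0,0,0],[0,0,0]]' --delta_pos '[[0,0,0.008],[0,0,0.016],[0,0,0.02],[0,0,0.02]]' --gripper '[1,1,1,1]'

```text
time: 7.25
position: [0.4743, -0.1578, 0.1094]
tool_rot: [0.915, 0.404, -0.001, -0.001]
ft_force: [0.2, -0.6, -1.1]
grip_width: 0.0122
grip_force: 40.0
```

```bash
python3 - <<'E'
from h import *
c,T,o,TT=wrist();print(o["position"],o["tool_rot"],o["ft_force"],o["grip_width"],np.degrees(np.arctan2(TT[1,0],TT[0,0])))
cv2.imwrite("pics/w3.png",c["pixels"])
s=viewer.camera("scene")["pixels"];cv2.imwrite("pics/s3.png",cv2.resize(s[175:260,230:330],(800,600)))
E
```

```text
[ 0.47426666 -0.15783278  0.10941472] [ 9.14802777e-01  4.03899454e-01 -5.90823614e-04 -8.72906702e-04] [ 0.20485502 -0.55059927 -1.14787285] 0.012224556570057443 47.64440971521713
```

View pics/w3.png

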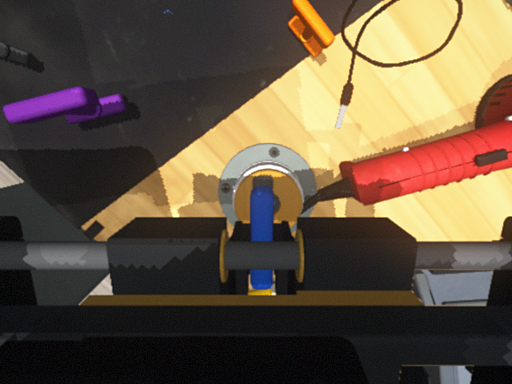

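Request:
arm_command --delta_rot '[[0,0,0.3],[0,0,0.3],[0,0,0.3],[0,0,0.3]]' --delta_pos '[[0,0,0],[0,0,0],[0,0,0],[0,0,0]]' --gripper '[1,1,1,1]'

```text
time: 7.68
position: [0.4751, -0.1584, 0.1106]
tool_rot: [0.916, 0.401, 0.0, 0.0]
ft_force: [-0.4, -0.7, -1.7]
grip_width: 0.0125
grip_force: 40.0
```

```bash
python3 - <<'E'
from h import *
c,T,o,TT=wrist();print(o["position"],np.degrees(np.arctan2(TT[1,0],TT[0,0])))
# mount disc & ring from this view: fit grey disc bolts/brass edge
p=c["pixels"];cv2.imwrite("pics/w3c.png",cv2.resize(p[135:225,205:325],(800,600),interpolation=cv2.INTER_CUBIC))
import pickle;pickle.dump((c,T,TT),open("pics/w3.pkl","wb"))
E
```

```text
[ 0.47507812 -0.15836977  0.11062221] 47.30180276209384
```

View pics/w3c.png

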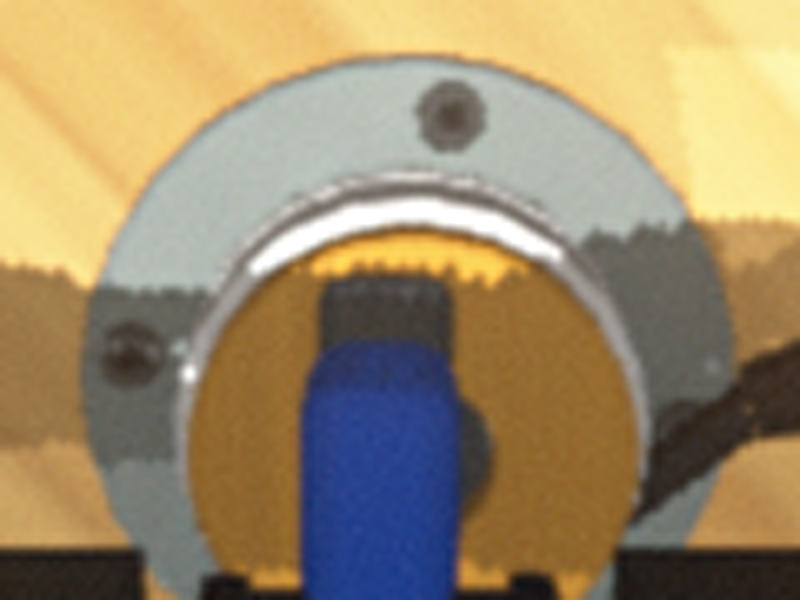

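Request:
arm_command --delta_rot '[[0,0,0],[0,0,0],[0,0,0],[0,0,0],[0,0,0],[0,0,0]]' --delta_pos '[[-0.0034,0.0033,0],[-0.0034,0.0033,0.003],[-0.0034,0.0033,0.006],[-0.0034,0.0033,0.006],[-0.0034,0.0033,0.006],[-0.0034,0.0033,0.006]]' --gripper '[1,1,1,1,1,1]'

```text
time: 8.23
position: [0.4749, -0.1629, 0.1042]
tool_rot: [0.916, 0.401, -0.0, -0.0]
ft_force: [0.4, 0.3, -2.0]
grip_width: 0.0124
grip_force: 40.0
```

```bash
python3 - <<'E'
from h import *
import pickle
c,T,TT=pickle.load(open("pics/w3.pkl","rb"));Ti=np.linalg.inv(TT)
g=lambda p:(Ti[:3,:3]@p+Ti[:3,3]).round(4)
f=lambda x,y:((x+.5)/6.667-.5+205,(y+.5)/6.667-.5+135)
print("ring",g(ray(c,T,f(414.5,420),.05)),"bridge",g(ray(c,T,f(387,285),TT[2,3]-.034)),"bridge lo",g(ray(c,T,f(387,285),TT[2,3]-.042)))
print("ringtop edge",g(ray(c,T,f(414,230),.05)))
o=status.get_obs();print(o["position"],o["ft_force"])
E
```

```text
ring [0.0023 0.0036 0.0606] bridge [ 0.0251 -0.0001  0.034 ] bridge lo [ 0.0236 -0.0001  0.042 ]
ringtop edge [0.0273 0.0034 0.0606]
[ 0.47493998 -0.16286019  0.10417954] [ 0.41619686  0.2542657  -2.03390772]
```

Request:
arm_command --delta_rot '[[0,0,0],[0,0,0],[0,0,0],[0,0,0],[0,0,0],[0,0,0]]' --delta_pos '[[0.001,0.0005,0],[0.001,0.0005,0.001],[0.001,0.0005,0.002],[0.001,0.0005,0.003],[0.001,0.0005,0.004],[0.001,0.0005,0.004]]' --gripper '[1,1,1,1,1,1]'

```text
time: 8.73
position: [0.4759, -0.1624, 0.1001]
tool_rot: [0.916, 0.401, -0.0, -0.0]
ft_force: [0.5, 0.1, -2.1]
grip_width: 0.0125
grip_force: 40.0
```

Request:
arm_command --delta_rot '[[0,0,0],[0,0,0],[0,0,0],[0,0,0]]' --delta_pos '[[0,0,0.001],[0,0,0.002],[0,0,0.003],[0,0,0.003]]' --gripper '[1,1,1,1]'

```text
time: 9.07
position: [0.4761, -0.1625, 0.0971]
tool_rot: [0.916, 0.401, -0.0, -0.0]
ft_force: [1.0, 0.3, -1.6]
grip_width: 0.0129
grip_force: 40.0
```

In the holes with no force. Going down to the seat, then stopping on contact.

Request:
arm_command --delta_rot '[[0,0,0],[0,0,0],[0,0,0],[0,0,0],[0,0,0],[0,0,0]]' --delta_pos '[[0,0,0.001],[0,0,0.002],[0,0,0.003],[0,0,0.004],[0,0,0.0045],[0,0,0.0045]]' --gripper '[1,1,1,1,1,1]'

```text
time: 9.57
position: [0.476, -0.1625, 0.0927]
tool_rot: [0.916, 0.401, -0.0, -0.0]
ft_force: [0.2, 0.7, -1.3]
grip_width: 0.0126
grip_force: 40.0
```

Request:
arm_command --delta_rot '[[0,0,0],[0,0,0],[0,0,0]]' --delta_pos '[[0,0,0.0005],[0,0,0.0008],[0,0,0.0008]]' --gripper '[1,1,1]'

```text
time: 9.82
position: [0.4765, -0.1626, 0.0924]
tool_rot: [0.916, 0.401, 0.0, 0.0]
ft_force: [1.4, 1.1, 0.8]
grip_width: 0.0124
grip_force: 40.0
```

```bash
python3 -c "
from rig import status
o=status.get_obs();print(o['position'],o['ft_force'],o['moment'])"
```

```text
[ 0.4765439  -0.16261952  0.09240115] [1.38560601 1.06747973 0.77466103] [ 0.13961849 -0.07371298  0.01323112]
```

Request:
arm_command --delta_rot '[[0,0,2],[0,0,4],[0,0,6],[0,0,8],[0,0,10],[0,0,12],[0,0,14],[0,0,16],[0,0,18],[0,0,20],[0,0,20]]' --delta_pos '[[0,0,0],[0,0,0],[0,0,0],[0,0,0],[0,0,0],[0,0.0002,0],[0,0.0002,0],[0,0.0003,0],[0,0.0003,0],[0,0.0003,0],[0,0.0003,0]]' --gripper '[1,1,1,1,1,1,1,1,1,1,1]'

```text
time: 10.73
position: [0.477, -0.163, 0.0924]
tool_rot: [0.972, 0.236, 0.001, 0.001]
ft_force: [2.4, 1.2, 1.4]
grip_width: 0.0121
grip_force: 40.1
```

```bash
cat > m.py <<'E'
from h import *
o=status.get_obs();r=R.from_quat(o["tool_rot"]).as_matrix()
print(o['position'].round(4),o['ft_force'].round(1),o['moment'].round(3),'yaw',np.degrees(np.arctan2(r[1,0],r[0,0])).round(2))
E
python3 m.py
```

```text
[ 0.477  -0.163   0.0924] [2.4 1.2 1.4] [ 0.148 -0.08   0.156] yaw 27.31
```

Request:
arm_command --delta_rot '[[0,0,1.5],[0,0,3],[0,0,4.5],[0,0,6],[0,0,7.5],[0,0,9],[0,0,9]]' --delta_pos '[[0,0,0],[0,0,0],[0,0,0],[0,0,0],[0,0.0002,0],[0,0.0002,0],[0,0.0002,0]]' --gripper '[1,1,1,1,1,1,1]'

```text
time: 11.32
position: [0.4772, -0.1633, 0.0924]
tool_rot: [0.987, 0.159, 0.001, 0.001]
ft_force: [2.3, 1.6, 2.9]
grip_width: 0.0123
grip_force: 40.2
```

```bash
python3 m.py
```

```text
[ 0.4772 -0.1633  0.0924] [2.3 1.6 2.9] [ 0.144 -0.2    0.157] yaw 18.35
```

Request:
arm_command --delta_rot '[[0,0,0.7],[0,0,1.4],[0,0,2.1],[0,0,2.8],[0,0,3.5],[0,0,3.5]]' --delta_pos '[[0,0,0],[0,0,0],[0,0,0],[0,0,0],[0,0,0],[0,0,0]]' --gripper '[1,1,1,1,1,1]'

```text
time: 11.82
position: [0.4771, -0.1633, 0.0924]
tool_rot: [0.992, 0.128, 0.001, 0.0]
ft_force: [2.4, 0.7, 4.9]
grip_width: 0.0124
grip_force: 40.2
```

```bash
python3 m.py
```

```text
[ 0.4771 -0.1633  0.0924] [2.4 0.7 4.9] [ 0.202 -0.364  0.2  ] yaw 14.76
```

Request:
arm_command --delta_rot '[[0,0,0.5],[0,0,1],[0,0,1.5],[0,0,2],[0,0,2.5],[0,0,2.5]]' --delta_pos '[[0,0,-0.0003],[0,0,-0.0003],[0,0,-0.0003],[0,0,-0.0003],[0,0,-0.0003],[0,0,-0.0003]]' --gripper '[1,1,1,1,1,1]'

```text
time: 12.32
position: [0.4768, -0.1632, 0.0925]
tool_rot: [0.994, 0.107, 0.0, 0.0]
ft_force: [4.0, 0.8, 5.2]
grip_width: 0.0125
grip_force: 40.2
```

```bash
python3 m.py
```

```text
[ 0.4768 -0.1632  0.0925] [4.  0.8 5.2] [ 0.103 -0.552  0.178] yaw 12.26
```

Request:
arm_command --delta_rot '[[0,0,0.5],[0,0,1],[0,0,1.5],[0,0,2],[0,0,2.5],[0,0,2.5]]' --delta_pos '[[0,0,0],[0,0,0],[0,0,0],[0,0,0],[0,0,0],[0,0,0]]' --gripper '[1,1,1,1,1,1]'

```text
time: 12.82
position: [0.4767, -0.1631, 0.0925]
tool_rot: [0.996, 0.085, 0.0, 0.0]
ft_force: [4.1, 0.9, 4.5]
grip_width: 0.0124
grip_force: 40.2
```

```bash
python3 m.py
```

```text
[ 0.4767 -0.1631  0.0925] [4.1 0.9 4.5] [ 0.022 -0.714  0.209] yaw 9.77
```

Request:
arm_command --delta_rot '[[0,0,0.5],[0,0,1],[0,0,1.5],[0,0,2],[0,0,2.5],[0,0,2.5]]' --delta_pos '[[0.0005,0,-0.0001],[0.0005,0,-0.0001],[0.0005,0,-0.0001],[0.0005,0,-0.0001],[0.0005,0,-0.0001],[0.0005,0,-0.0001]]' --gripper '[1,1,1,1,1,1]'

```text
time: 13.32
position: [0.4769, -0.1629, 0.0925]
tool_rot: [0.998, 0.063, -0.0, 0.0]
ft_force: [3.4, 0.6, 4.4]
grip_width: 0.0126
grip_force: 40.2
```

```bash
python3 m.py
```

```text
[ 0.4769 -0.1629  0.0925] [3.4 0.6 4.4] [-0.093 -0.579  0.2  ] yaw 7.28
```

Request:
arm_command --delta_rot '[[0,0,0.5],[0,0,1],[0,0,1.5],[0,0,2],[0,0,2.5],[0,0,2.5]]' --delta_pos '[[0,0,0],[0,0,0],[0,0,0],[0,0,0],[0,0,0],[0,0,0]]' --gripper '[1,1,1,1,1,1]'

```text
time: 13.82
position: [0.4769, -0.1629, 0.0925]
tool_rot: [0.999, 0.042, 0.0, 0.0]
ft_force: [3.3, -1.8, 6.0]
grip_width: 0.0131
grip_force: 40.2
```

```bash
python3 m.py
```

```text
[ 0.4769 -0.1629  0.0925] [ 3.3 -1.8  6. ] [-0.097 -0.521  0.19 ] yaw 4.77
```

Request:
arm_command --delta_rot '[[0,0,0.5],[0,0,1],[0,0,1.5],[0,0,2],[0,0,2.5],[0,0,2.5]]' --delta_pos '[[0,0,-0.0003],[0,0,-0.0003],[0,0,-0.0003],[0,0,-0.0003],[0,0,-0.0003],[0,0,-0.0003]]' --gripper '[1,1,1,1,1,1]'

```text
time: 14.32
position: [0.4767, -0.1628, 0.0926]
tool_rot: [1.0, 0.02, -0.0, -0.0]
ft_force: [3.2, -0.2, 2.0]
grip_width: 0.0121
grip_force: 40.9
```

```bash
python3 m.py
```

```text
[ 0.4767 -0.1628  0.0926] [ 3.2 -0.2  2. ] [-0.151 -0.602  0.398] yaw 2.3
```

Request:
arm_command --delta_rot '[[0,0,0.5],[0,0,1],[0,0,1.5],[0,0,2],[0,0,2]]' --delta_pos '[[0,0,0],[0,0,0],[0,0,0],[0,0,0],[0,0,0]]' --gripper '[1,1,1,1,1]'

```text
time: 14.73
position: [0.4767, -0.1628, 0.0926]
tool_rot: [1.0, 0.003, -0.0, -0.0]
ft_force: [3.7, -0.4, 0.7]
grip_width: 0.0126
grip_force: 41.8
```

```bash
python3 m.py
```

```text
[ 0.4767 -0.1628  0.0926] [ 3.7 -0.4  0.7] [-0.106 -0.5    0.698] yaw 0.31
```

Torque rose from 0.19 to 0.70 N m over 4°, so the ring is at its stop. I'll unwind the strain and then lift.

Request:
arm_command --delta_rot '[[0,0,-1],[0,0,-2],[0,0,-3],[0,0,-4],[0,0,-4]]' --delta_pos '[[0,0,0],[0,0,0],[0,0,0],[0,0,0],[0,0,0]]' --gripper '[1,1,1,1,1]'

```text
time: 15.15
position: [0.4766, -0.1627, 0.0927]
tool_rot: [0.999, 0.038, -0.0, -0.0]
ft_force: [3.0, -0.8, 0.9]
grip_width: 0.0129
grip_force: 40.2
```

```bash
python3 m.py
```

```text
[ 0.4766 -0.1627  0.0927] [ 3.  -0.8  0.9] [-0.121 -0.388  0.21 ] yaw 4.3
```

Request:
arm_command --delta_rot '[[0,0,-0.8],[0,0,-1.5],[0,0,-1.5],[0,0,-1.5],[0,0,-1.5]]' --delta_pos '[[0,0,0],[0,0,0],[0,0,0],[0,0,-0.001],[0,0,-0.001]]' --gripper '[1,1,1,1,1]'

```text
time: 15.57
position: [0.4759, -0.1624, 0.0934]
tool_rot: [0.999, 0.05, -0.001, -0.001]
ft_force: [1.3, -0.6, -1.1]
grip_width: 0.0125
grip_force: 40.0
```

```bash
python3 m.py
```

```text
[ 0.4759 -0.1624  0.0934] [ 1.3 -0.6 -1.1] [-0.168 -0.132  0.045] yaw 5.79
```

Request:
arm_command --delta_rot '[[0,0,0],[0,0,0],[0,0,0],[0,0,0],[0,0,0],[0,0,0],[0,0,0],[0,0,0],[0,0,0],[0,0,0],[0,0,0],[0,0,0]]' --delta_pos '[[0,0,-0.002],[0,0,-0.004],[0,0,-0.006],[0,0,-0.008],[0,0,-0.011],[0,0,-0.02],[0,0,-0.035],[0,0,-0.055],[0,0,-0.075],[0,0,-0.095],[0,0,-0.107],[0,0,-0.107]]' --gripper '[1,1,1,1,1,1,1,1,1,1,1,1]'

```text
time: 16.57
position: [0.4785, -0.1637, 0.2041]
tool_rot: [0.999, 0.051, 0.003, 0.002]
ft_force: [0.0, -0.8, -1.0]
grip_width: 0.0123
grip_force: 40.0
```

```bash
python3 m.py
```

```text
[ 0.4785 -0.1637  0.2041] [ 0.  -0.8 -1. ] [-0.077  0.184  0.035] yaw 5.81
```

Request:
arm_command --delta_rot '[[0,0,0],[0,0,0],[0,0,0],[0,0,0],[0,0,0],[0,0,0]]' --delta_pos '[[-0.02,0,0],[-0.04,0,0],[-0.06,0,0],[-0.065,0,0],[-0.065,0,0],[-0.065,0,0]]' --gripper '[1,1,1,1,1,1]'

```text
time: 17.07
position: [0.4127, -0.1696, 0.2008]
tool_rot: [0.999, 0.05, 0.0, 0.0]
ft_force: [-0.2, 0.0, -1.4]
grip_width: 0.0126
grip_force: 40.0
```

```bash
python3 - <<'E'
from h import *
c,T,o,TT=wrist();H=hsv(c);print(o["position"],np.degrees(np.arctan2(TT[1,0],TT[0,0])))
cm=np.linalg.inv(T);p=cm[:3,:3]@np.array([.4752,-.1632,.05])+cm[:3,3];u,v=c["fx"]*p[0]/p[2]+c["cx"],c["fy"]*p[1]/p[2]+c["cy"];print(u,v)
u,v=int(u),int(v)
q=c["pixels"][v-40:v+40,u-50:u+50];cv2.imwrite("pics/w4.png",cv2.resize(q,(750,600),interpolation=cv2.INTER_CUBIC))
E
```

```text
[ 0.41268554 -0.16964411  0.20076687] 5.751765846791548
261.7821860734362 124.48139053124643
```

View pics/w4.png

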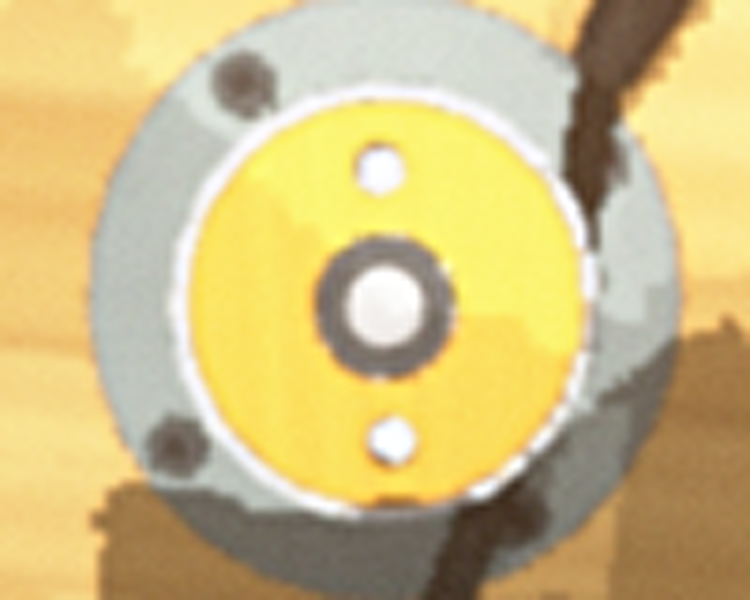

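The ring now reads about 8° hole yaw, down from 47°, so it has turned about 0.68 rad and stayed there. Next is the return to the stand.

Request:
arm_command --delta_rot '[[0,0,-6],[0,0,-12],[0,0,-18],[0,0,-24],[0,0,-30],[0,0,-36],[0,0,-42],[0,0,-48],[0,0,-54],[0,0,-60],[0,0,-66],[0,0,-72]]' --delta_pos '[[0.01,-0.015,0],[0.02,-0.035,0],[0.03,-0.06,0],[0.04,-0.085,0],[0.05,-0.11,0],[0.06,-0.14,0],[0.07,-0.17,0],[0.08,-0.2,0],[0.09,-0.23,0],[0.1,-0.255,0],[0.1106,-0.28,0],[0.1106,-0.2934,0]]' --gripper '[1,1,1,1,1,1,1,1,1,1,1,1]'

```text
time: 18.12
position: [0.4956, 0.1372, 0.2008]
tool_rot: [0.776, 0.631, 0.002, 0.001]
ft_force: [-0.0, -1.1, -0.8]
grip_width: 0.0127
grip_force: 40.0
```

Request:
arm_command --delta_rot '[[0,0,-6],[0,0,-12],[0,0,-18],[0,0,-24],[0,0,-30.3],[0,0,-30.3],[0,0,-30.3],[0,0,-30.3]]' --delta_pos '[[0,0,0],[0,0,0],[0,0,0],[0,0,0],[0,0,0.02],[0,0,0.04],[0,0,0.05],[0,0,0.05]]' --gripper '[1,1,1,1,1,1,1,1]'

```text
time: 18.78
position: [0.4916, 0.1342, 0.1483]
tool_rot: [0.587, 0.81, -0.001, -0.002]
ft_force: [-0.6, -0.0, -1.1]
grip_width: 0.0124
grip_force: 40.0
```

Request:
arm_command --delta_rot '[[0,0,0],[0,0,0],[0,0,0],[0,0,0]]' --delta_pos '[[0,0,0],[0,0,0],[0,0,0],[0,0,0]]' --gripper '[1,1,1,1]'

```text
time: 19.12
position: [0.4935, 0.1338, 0.1516]
tool_rot: [0.587, 0.81, 0.001, 0.001]
ft_force: [0.4, -0.5, -1.7]
grip_width: 0.0126
grip_force: 40.0
```

```bash
python3 m.py; python3 - <<'E'
from h import *
r=R.from_quat(status.get_obs()["tool_rot"]).as_matrix();p=status.get_obs()["position"]
print("tool delta to park",(r.T@(np.array([.4933,.1333,.0723])-p)).round(4))
c,T,o,TT=wrist()
cv2.imwrite("pics/w5.png",cv2.resize(c["pixels"][100:310,170:350],(600,600)))
E
```

```text
[0.4935 0.1338 0.1516] [ 0.4 -0.5 -1.7] [-0.072  0.056 -0.002] yaw 108.11
tool delta to park [-0.0004 -0.0005  0.0793]
```

View pics/w5.png

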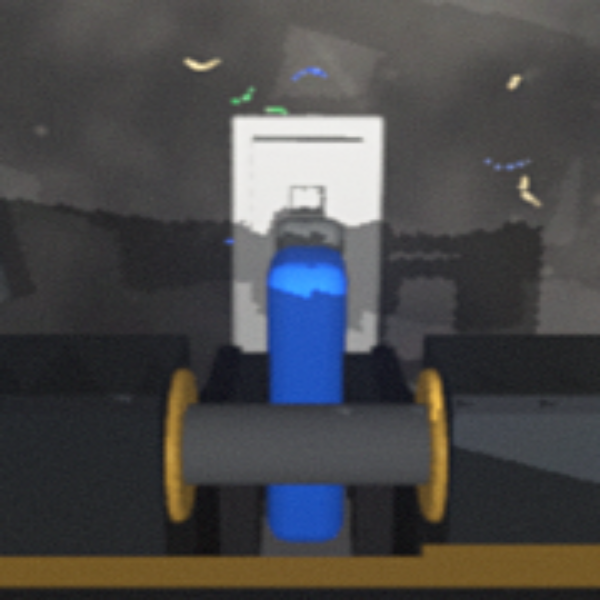

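The spanner (column 307) lines up with the stand and its socket (columns 307–308), and there is no visible slip in the grip.

Request:
arm_command --delta_rot '[[0,0,0],[0,0,0],[0,0,0],[0,0,0],[0,0,0],[0,0,0],[0,0,0],[0,0,0],[0,0,0],[0,0,0]]' --delta_pos '[[-0.0004,-0.0005,0.01],[-0.0004,-0.0005,0.025],[-0.0004,-0.0005,0.04],[-0.0004,-0.0005,0.052],[-0.0004,-0.0005,0.06],[-0.0004,-0.0005,0.064],[-0.0004,-0.0005,0.066],[-0.0004,-0.0005,0.068],[-0.0004,-0.0005,0.07],[-0.0004,-0.0005,0.07]]' --gripper '[1,1,1,1,1,1,1,1,1,1]'

```text
time: 20.0
position: [0.4925, 0.1331, 0.081]
tool_rot: [0.587, 0.81, 0.0, 0.0]
ft_force: [0.1, -0.5, -2.3]
grip_width: 0.0125
grip_force: 40.0
```

Request:
arm_command --delta_rot '[[0,0,0],[0,0,0],[0,0,0],[0,0,0],[0,0,0],[0,0,0]]' --delta_pos '[[0,0,0.002],[0,0,0.004],[0,0,0.006],[0,0,0.008],[0,0,0.009],[0,0,0.009]]' --gripper '[1,1,1,1,1,1]'

```text
time: 20.5
position: [0.4928, 0.1333, 0.0722]
tool_rot: [0.587, 0.809, 0.0, 0.0]
ft_force: [-0.2, 1.2, 3.6]
grip_width: 0.0125
grip_force: 40.0
```

```bash
python3 m.py
```

```text
[0.4928 0.1333 0.0722] [-0.2  1.2  3.6] [ 0.029  0.154 -0.025] yaw 108.09
```

Seated at its parked height (0.0722). Releasing, then retreating.

Request:
arm_command --delta_rot '[[0,0,0],[0,0,0],[0,0,0],[0,0,0],[0,0,0],[0,0,0],[0,0,0],[0,0,0],[0,0,0],[0,0,0],[0,0,0],[0,0,0]]' --delta_pos '[[0,0,0],[0,0,0],[0,0,0],[0,0,0],[0,0,0],[0,0,0],[0,0,0],[0,0,0],[0,0,0],[0,0,0],[0,0,0],[0,0,0]]' --gripper '[0.7,0.6,0.5,0.4,0.3,0.2,0.1,0,0,0,0,0]'

```text
time: 21.5
position: [0.4923, 0.1331, 0.0717]
tool_rot: [0.587, 0.81, 0.0, 0.0]
ft_force: [-0.7, 0.6, 0.4]
grip_width: 0.0432
grip_force: 0.0
```

Request:
arm_command --delta_rot '[[0,0,0],[0,0,0],[0,0,0],[0,0,0],[0,0,0],[0,0,0],[0,0,0],[0,0,0],[0,0,0],[0,0,0],[0,0,0],[0,0,0]]' --delta_pos '[[0,0,-0.005],[0,0,-0.015],[0,0,-0.03],[0,0,-0.05],[0,0,-0.07],[0,0,-0.09],[0,0,-0.11],[0,0,-0.125],[0,0,-0.13],[0,0,-0.13],[0,0,-0.13],[0,0,-0.13]]' --gripper '[0,0,0,0,0,0,0,0,0,0,0,0]'

```text
time: 22.5
position: [0.4914, 0.133, 0.2009]
tool_rot: [0.587, 0.81, -0.001, -0.001]
ft_force: [-0.7, -0.2, 0.0]
grip_width: 0.0434
grip_force: 0.0
```

```bash
python3 m.py; python3 - <<'E'
from h import *
c,T,o,TT=wrist();print(o["grip_width"]);H=hsv(c)
for k in blobs(cv2.inRange(H,(100,120,60),(125,255,255)),100)[:2]:
    (u,v),wh,a=cv2.minAreaRect(k); P=np.array([ray(c,T,b,.102) for b in cv2.boxPoints(((u,v),wh,a))]);print(np.round([u,v,*wh,a],1),P.mean(0).round(4))
cv2.imwrite("pics/w6.png",c["pixels"])
E
```

```text
[0.4914 0.133  0.2009] [-0.7 -0.2  0. ] [-0.107  0.003 -0.039] yaw 108.1
0.04344333723012648
[263. 191.  60.  14.  90.] [0.492 0.133 0.102]
[169.  187.4  40.   12.4  74.9] [0.4019 0.1079 0.102 ]
```

View pics/w6.png

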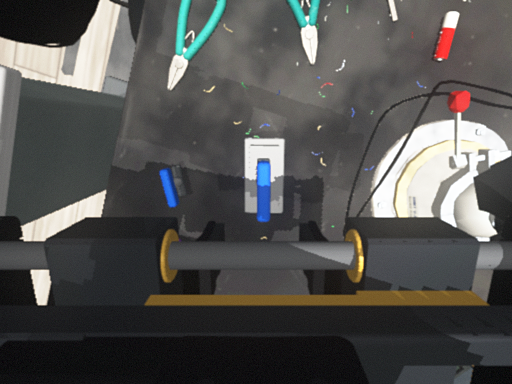

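The spanner stands in its stand at (263,191), in the same place, size and direction as at the start, and the gripper is clear.

```bash
python3 -c "
from rig import robot
print(robot.hand_in())"
```

```text
the job is handed in; nothing more can be done
None
```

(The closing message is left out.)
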